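# Stand the rasps back in their dust-covered holder

### The job

Put the two rasps away: slide the holder's dust cover fully open, then stand each rasp blade-down in the pocket marked with its own handle colour. Lower each one until its tip is about at the bottom of the pocket before letting go, do not let it fall in, and leave the sanding block, filler can and tape roll where they are.

Things in the scene. Friction and masses are not known exactly. Their poses are not given: they have to be found in the camera images.
- rasp_orange: round rasp, orange plastic handle, 190 mm long, 0.13 kg (may vary by a third). Origin at the blade's tip, z along its axis to the handle's end. Steel blade 16 mm diameter, z = 0 to 105 mm (pointed over the last 7 mm); cylindrical handle 26 mm diameter, z = 105 to 190 mm. Starts tip down in either lane of the rack; handle free all round from z = 130 mm up; draws out along its axis
- rasp_blue: round rasp, blue plastic handle, 190 mm long, 0.13 kg (may vary by a third). Origin at the blade's tip, z along its axis to the handle's end. Steel blade 16 mm diameter, z = 0 to 105 mm (pointed over the last 7 mm); cylindrical handle 26 mm diameter, z = 105 to 190 mm. Starts tip down in either lane of the rack; handle free all round from z = 130 mm up; draws out along its axis
- rack: fixed sloping plywood rack, foot 200 x 190 mm, 145 mm high; holds the rasps in two lanes at y = +50 and -50 mm, blades between low rails, 35 degrees off vertical, handle ends towards its -x (the robot's side). Origin at the centre of its underside, z up. In its frame tips are at x = 60, z = 30 mm, handle ends at x = -49, z = 186 mm. Left or right of the robot
- holder: fixed dark steel block, 64 mm (x, from -40 to 24) x 164 mm (y) x 100 mm high, with two pockets at y = +50 mm (orange mark) and y = -50 mm (blue mark), x = 0. Origin on the underside between the pockets, z up; x is the direction in which the cover opens. On the other side from the rack
- pocket_orange (a point): centre of the floor of the orange-marked pocket of the holder, 10 mm above the bench; square upright pocket 24 mm wide and 90 mm deep, its mouth 100 mm above the bench, marked by orange patches on the holder's top (robot side) and on its two long faces
- pocket_blue (a point): centre of the floor of the blue-marked pocket of the holder, 10 mm above the bench; square upright pocket 24 mm wide and 90 mm deep, its mouth 100 mm above the bench, marked by blue patches on the holder's top (robot side) and on its two long faces
- cover (a joint): aluminium dust cover, 44 x 164 x 3 mm, sliding on top of the holder along the holder's +x: 0 m = over both pockets, 0.050 m = stop, both pockets fully clear. Starts between 0 and 0.010 m. Moves with about 2 N and stays where it is left
- cover_tab (a point): top centre of the black upright tab on the cover: 10 mm thick along the holder's x, 40 mm wide along its y, standing 36 mm above the cover's upper face; moves with the cover
- sanding_block: bystander: cork sanding block with a red sole, 55 x 110 x 28 mm, origin at the centre of its underside
- filler_can: bystander: closed can with a yellow label, 74 mm diameter, 100 mm high, origin at the centre of its underside
- tape_roll: bystander: pale roll of tape lying flat, 90 mm outer diameter, 25 mm high, origin at the centre of its underside
Mind the look-alikes: they are no part of the job. What is shaped like the rasp_blue but purple or yellow is not meant.

How it is judged:
On the way:
1. the dust cover is slid fully open (value of joint cover above 0.043 m), for 0.2 s.
At the end, for the whole second after the job is handed in: the cover is open (at least 43 mm of its 50 mm), and each rasp stands at rest in the pocket of its own colour: its tip within 12 mm of the pocket's floor and 16 mm of its centre, its axis, handle up, within 0.30 rad of vertical (horizontal distance between rasp_orange and pocket_orange below 0.016 m and z of rasp_orange in the frame of pocket_orange below 0.012 m and angle between each of rasp_orange, rasp_blue's own z axis and vertical below 0.3 rad and linear speed of each of rasp_orange, rasp_blue below 0.03 m/s and horizontal distance between rasp_blue and pocket_blue below 0.016 m and z of rasp_blue in the frame of pocket_blue below 0.012 m and value of joint cover above 0.043 m); the robot touches nothing.
It fails at once if the orange rasp is let fall: it moves faster than 0.8 m/s with no finger on it (a free fall of about 33 mm) (linear speed of rasp_orange above 0.8 m/s and contact force between the fingers and rasp_orange below 0.1 N).
It fails at once if the blue rasp is let fall: it moves faster than 0.8 m/s with no finger on it (a free fall of about 33 mm) (linear speed of rasp_blue above 0.8 m/s and contact force between the fingers and rasp_blue below 0.1 N).
It fails at once if the sanding block is moved more than 30 mm or tipped over (distance of sanding_block from where it was at the start of the episode above 0.03 m or angle between sanding_block's own z axis and vertical above 0.5 rad).
It fails at once if the filler can is moved more than 30 mm or tipped over (distance of filler_can from where it was at the start of the episode above 0.03 m or angle between filler_can's own z axis and vertical above 0.5 rad).
It fails at once if the tape roll is moved more than 30 mm or tipped over (distance of tape_roll from where it was at the start of the episode above 0.03 m or angle between tape_roll's own z axis and vertical above 0.5 rad).
It also fails if it takes over 69 s, if anything falls off the work surface, if the arm or the gripper's body presses on something with over 40 N, if the wrist force passes 120 N, or if a joint passes its speed limit or range.

### The arm

A 6-joint arm with a two-finger parallel gripper is mounted at the origin on the work surface. World frame = base frame: x ahead of the robot, y to its left, z up, the work surface at z = 0. Lengths are in m, angles in rad, forces in N, time in s.
With the tool pointing down it reaches from about 0.325 to 0.875 m from the base axis. Payload 4.4 kg.
Tool frame: the origin (TCP) lies at the very end of the fingers, on their centre line; the grasp point (between the pads) lies 19 mm behind it; z points along the fingers, y is the line along which they close (so a half turn about z gives the same grasp; the last joint's range is limited). The gripper opens to 85 mm and grips with 20 to 120 N. Pads are 22 mm wide; open, the fingers measure 114 mm over their backs; the gripper's body (76 mm by 85 mm) begins 54 mm behind the grasp point. The pads swing forward as they close: fully open they stand 13 mm farther back than shut.
Start: joints at [-1.466, 0.207, 1.542, -0, 1.393, -0.15], TCP at [0.145, -0.556, 0.231] pointing down, gripper open.
Joint ranges: [-2.73, 2.73], [-0.86, 2.22], [0.23, 2.46], [-1.11, 4.25], [0.08, 2.63], [-2.82, 2.82]. Speed limits (rad/s): [2.79, 2.79, 3.14, 3.14, 3.14, 3.14].

### API

Orientations are given as a unit quaternion [w, x, y, z].
In Python, from bench import sense, camera, camera_params, close_job gives the robot as it stands. The module is installed in compiled form; this text tells all that it offers.
- The arm moves only by the shell command python3 -m creep 'ROWS'. ROWS is JSON, one flat list of numbers, 7 for each row, row after row: the opening, from 0 (shut) to 1 (fully open), then the shift along the tool's x, y, z in mm, then the turn, a rotation vector about the tool's x, y, z in rad. In form: [jaw, x, y, z, wx, wy, wz, jaw, x, y, z, wx, wy, wz, ...]. A call has 1 to 20 rows; each row shifts and turns the commanded pose from where the row before left it, along the tool's axes as they then stand; what a row does not reach is not made up. A row lasts 1/10 s, in which the tool goes at most 50 mm and 8.59 degrees, less where a joint would pass 70% of its speed; a pose out of reach is approached as far as the arm can. A call is refused whole if a number of a shift passes 50 or a number of a turn 0.15, either way. A call with a gripper value outside its range is refused whole. The fingers move at their own pace and stop on an object; the grip force is fixed at half the most. Time passes only in rows, so rows that do not move let the fingers close. It gives the time, the measured TCP pose, the force, the opening and the grip force at its end, in the units of the state.
- sense(): the state, without advancing time (a new reading comes with each control period).
- camera(name): name is "scene" or "top"; returns (picture, depth): 400x640x3 uint8, red, green, blue; 400x640 float32, m along the optical axis (not along the pixel's ray), 0 where there is no reading.
- camera_params(name): a dict with "fx", "fy", "cx", "cy" (pixels), "world_from_camera" (4x4, takes a point from camera to world coordinates). Camera axes: x right, y up, looking along -z (the intrinsics and any distortion apply to the point x, -y, -z); pixel columns grow to the right and rows downward; lengths in m; the calibration is good to about 2 mm. A picture is of the moment at which its call begins. camera_params takes no time and is no camera call.
- close_job(): hands the job in; it is judged then, once.
The state is a dict: "time": time; "joint_positions": joint angles; "dq": joint speeds; "effort": joint torques, N m; "tcp_pos": TCP position; "tcp_rot": TCP orientation; "wrist_force": force on the tool from outside, world axes, zero at the start; "ft_torque": the same for the moment, N m; "gripper_width": opening from 0.0 (shut) to 1.0 (fully open); "gripper_force": force on a finger pad.
Only numpy, scipy, OpenCV 4.12 (cv2) and the standard library are available. Lean on these libraries where they do the work, as an engineer would, in place of code of your own. Each camera call takes 0.05 s, during which the arm holds its last target. There are 200 camera calls.

## Working session

There is one attempt and no reset: what is moved stays moved. The work goes in short steps, Python scripts to look and compute and a shell command to move; the robot and the scene stay as the last step left them, time stands still between calls to the robot, and variables do not carry over. Pictures are saved under pics/ and viewed, at most 10 in all, crops included, and the job is handed in when it is done.

```bash
mkdir -p pics
cat > h.py <<'E'
import numpy as np, cv2
from bench import sense, camera, camera_params
def snap(n,tag):
    im,d=camera(n); cv2.imwrite(f'pics/{tag}.png',im[:,:,::-1]); np.savez(f'{tag}.npz',im=im,d=d); return im,d
def pts(n,d):
    p=camera_params(n); v,u=np.mgrid[0:400,0:640]
    P=np.stack([(u-p['cx'])/p['fx']*d,-(v-p['cy'])/p['fy']*d,-d,np.ones_like(d)],-1)
    return (P@np.array(p['world_from_camera']).T)[...,:3]
E
python3 - <<'E'
from h import *
for n in('scene','top'):
    snap(n,n+'0'); p=camera_params(n); print(n,p)
print(sense())
E
```

```text
scene {'fx': 385.438872078127, 'fy': 385.438872078127, 'cx': 318.1430505260569, 'cy': 194.0408563097757, 'world_from_camera': array([[ 0.54645082, -0.67241171,  0.49925343,  1.0574432 ],
       [ 0.83734123,  0.42737937, -0.34089081, -0.32877333],
       [ 0.01584836,  0.60432554,  0.79657986,  0.91341137],
       [ 0.        ,  0.        ,  0.        ,  1.        ]])}
top {'fx': 449.9051219430526, 'fy': 449.9051219430526, 'cx': 319.254197020442, 'cy': 192.0454105723243, 'world_from_camera': array([[ 0.03928596,  0.97897856, -0.20014391,  0.29836482],
       [-0.9992246 ,  0.03901291, -0.00530968, -0.01089047],
       [ 0.00261013,  0.20019731,  0.97975212,  1.25261484],
       [ 0.        ,  0.        ,  0.        ,  1.        ]])}
{'time': 0.1, 'joint_positions': array([-1.46649424e+00,  2.07405518e-01,  1.54284438e+00, -8.75952389e-06,
        1.39350508e+00, -1.50478698e-01]), 'dq': array([-0.00029132, -0.00141136, -0.00352171,  0.00191771,  0.00039059,
       -0.00110004]), 'effort': array([-1.41826407e-03, -3.84097588e+01, -2.92549735e+01, -2.56802850e-04,
        4.94065738e-03, -1.15603885e-05]), 'tcp_pos': array([ 0.14484341, -0.55573216,  0.23018593]), 'tcp_rot': array([-1.08097135e-03,  9.91896133e-01,  1.27046812e-01,  2.06508136e-05]), 'wrist_force': array([-0.61842735,  0.33488562,  0.47302038]), 'ft_torque': array([-0.0004111 , -0.01678072,  0.01914062]), 'gripper_force': 0.0, 'gripper_width': 0.9954508757280195}
```

View pics/scene0.png

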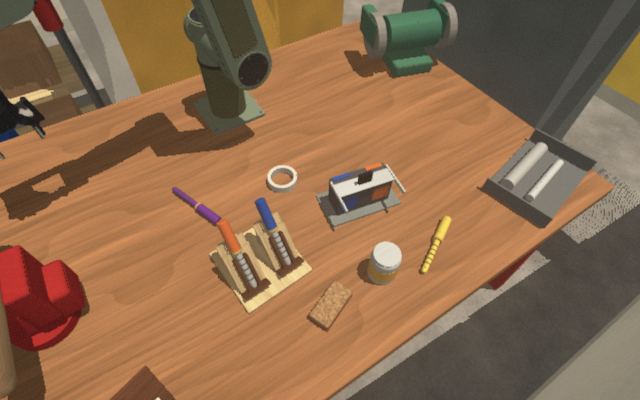

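View pics/top0.png

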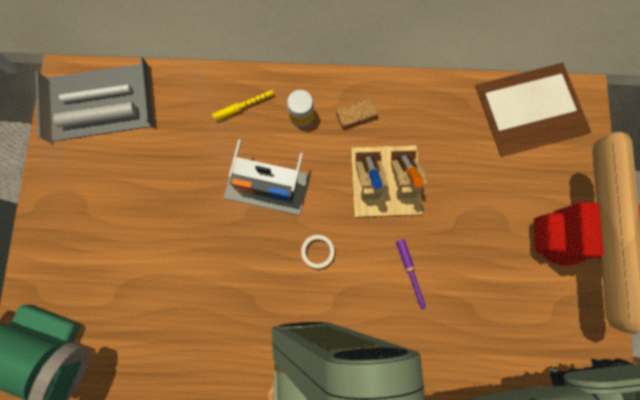

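The scene view shows the rack with the orange (228,236) and blue (265,213) rasps, and the holder at (365,190). In the top view the rack is at (387,182), with blue in the left lane and orange in the right. The holder is at (265,180): white cover, black tab (263,170), orange mark on the left and blue on the right.

```bash
python3 - <<'E'
from h import *
def fit(P):
    c=np.median(P,0); k=np.linalg.norm(P-c,axis=1)<.12; P=P[k]; c=P.mean(0); w,V=np.linalg.eigh(np.cov((P-c).T)); a=V[:,2]; a=a*np.sign(a[2]); t=(P-c)@a
    return len(P),c.round(4),a.round(3),np.percentile(t,[1,99]).round(4)
for n in('scene','top'):
    z=np.load(n+'0.npz'); im,d=z['im'],z['d']; W=pts(n,d); hsv=cv2.cvtColor(im,cv2.COLOR_RGB2HSV)
    H,S,V=[hsv[...,i].astype(int) for i in range(3)]
    x,y,zz=W[...,0],W[...,1],W[...,2]
    tab=(x>.25)&(x<.75)&(abs(y)<.35)&(d>0)
    org=tab&(H<14)&(S>190)&(V>110)&(zz>.05); blu=tab&(H>105)&(H<125)&(S>130)&(zz>.05)
    for nm,m in(('org',org),('blu',blu)):
        nn,L,st,ce=cv2.connectedComponentsWithStats(m.astype(np.uint8))
        for i in range(1,nn):
            if st[i,4]>12:
                P=W[L==i]; print(n,nm,ce[i].round(0),*fit(P), 'zrange',np.percentile(P[:,2],[2,50,98]).round(3))
    cov=tab&(S<50)&(V>140)&(zz>.085)&(zz<.125)&(y>0.02)
    nn,L,st,ce=cv2.connectedComponentsWithStats(cov.astype(np.uint8))
    for i in range(1,nn):
        if st[i,4]>60:
            P=W[L==i]; r=cv2.minAreaRect((P[:,:2]*1000).astype(np.float32)); print(n,'cover',st[i],r,np.median(P[:,2]))
    bk=tab&(zz>.115)&(zz<.15)&(V<70)&(y>0.0)
    P=W[bk]; print(n,'tab',len(P),P.mean(0),P[:,2].max(),cv2.minAreaRect((P[:,:2]*1000).astype(np.float32)))
    wood=tab&(zz>.006)&(zz<.02)&(y<0)&(y>-.4)&(x<.6)
    P=W[wood]; print(n,'rackfoot',len(P),cv2.minAreaRect((P[:,:2]*1000).astype(np.float32)))
E
python3 - <<'E'
import cv2,numpy as np
a=cv2.imread('pics/scene0.png')[130:320,200:420]; b=cv2.imread('pics/top0.png')[130:230,215:435]
a=cv2.resize(a,None,fx=2.6,fy=2.6,interpolation=2); b=cv2.resize(b,(a.shape[1],260),interpolation=2)
cv2.imwrite('pics/crop0.png',cv2.resize(np.vstack([a,b]),None,fx=.79,fy=.79))
E
```

```text
scene blu [340. 177.] 37 [0.531  0.1029 0.1019] [-0.158 -0.987  0.036] [-0.0228  0.0221] zrange [0.099 0.102 0.104]
scene blu [267. 213.] 40 [ 0.5705 -0.1392  0.1647] [-0.564 -0.001  0.826] [-0.0245  0.0257] zrange [0.145 0.163 0.186]
scene cover [330 165  75  47 815] ((596.5398559570312, 142.73318481445312), (175.57293701171875, 113.03315734863281), 80.19519805908203) 0.103758126384213
scene tab 103 [0.58538983 0.14095341 0.13104476] 0.1418761889985123 ((583.57470703125, 143.20985412597656), (38.27640151977539, 11.50179672241211), 80.1075439453125)
scene rackfoot 860 ((423.03656005859375, -145.4962921142578), (352.0467834472656, 293.81402587890625), 1.2378194332122803)
top org [414. 182.] 24 [ 0.5512 -0.236   0.1799] [-0.776 -0.31   0.549] [-0.0207  0.0137] zrange [0.162 0.182 0.189]
top org [241. 184.] 29 [0.5466 0.2001 0.1021] [0.196 0.98  0.024] [-0.0218  0.0232] zrange [0.097 0.102 0.106]
top blu [375. 179.] 140 [ 0.5584 -0.1413  0.1731] [-0.67  -0.081  0.738] [-0.0489  0.025 ] zrange [0.137 0.181 0.192]
top blu [279. 193.] 153 [0.528  0.1019 0.0917] [0.235 0.1   0.967] [-0.0418  0.0178] zrange [0.053 0.101 0.106]
top cover [231 156  68  35 979] ((577.817138671875, 142.46188354492188), (172.5198516845703, 57.79216384887695), 79.87290954589844) 0.10382350623803438
top tab 52 [0.57756788 0.14049071 0.13453297] 0.14392469775732986 ((578.4965209960938, 140.47470092773438), (31.537837982177734, 7.1712965965271), 81.59503173828125)
top rackfoot 2022 ((424.893798828125, -173.31446838378906), (349.78607177734375, 345.1458740234375), 0.25165319442749023)
```

View pics/crop0.png

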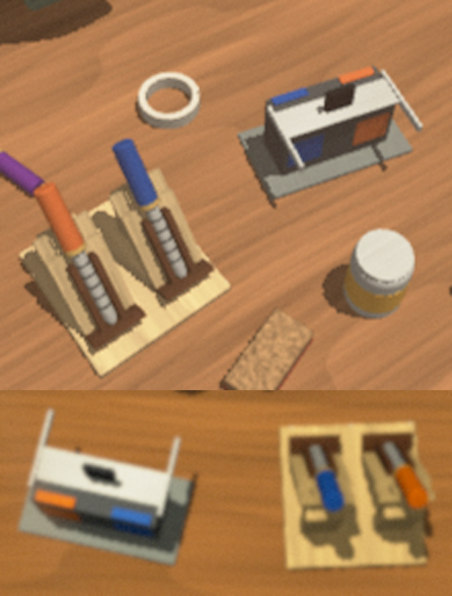

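```bash
cat >> h.py <<'E'
def ray(n,uv,z):
    p=camera_params(n); M=np.array(p['world_from_camera']); uv=np.atleast_2d(uv)
    D=np.c_[(uv[:,0]-p['cx'])/p['fx'],-(uv[:,1]-p['cy'])/p['fy'],-np.ones(len(uv))]@M[:3,:3].T; o=M[:3,3]
    return o+D*((z-o[2])/D[:,2])[:,None]
E
python3 - <<'E'
from h import *
for n in('scene','top'):
    z=np.load(n+'0.npz'); im,d=z['im'],z['d']; W=pts(n,d); hsv=cv2.cvtColor(im,cv2.COLOR_RGB2HSV)
    H,S,V=[hsv[...,i].astype(int) for i in range(3)]
    x,y,zz=W[...,0],W[...,1],W[...,2]; ok=(d>0)&(x>.45)&(x<.75)
    m=ok&(zz>.15)&(zz<.2)&(y<-.08)&(y>-.35)
    nn,L,st,ce=cv2.connectedComponentsWithStats(m.astype(np.uint8))
    for i in range(1,nn):
        if st[i,4]>15:
            P=W[L==i]; uv=np.argwhere(L==i)[:,::-1]; 
            print(n,'handle',st[i,4],ce[i].round(1),P.mean(0).round(4),'topmost',P[P[:,2]>.175].mean(0).round(4),'low',P[P[:,2]<.165].mean(0).round(4))
    top=ok&(abs(zz-.101)<.006)&(y>.02)&(y<.25)
    for nm,mm in(('org',top&((H<12)&(S>170)&(V>90))),('blu',top&(H>105)&(H<125)&(S>130))):
        uv=np.argwhere(mm)[:,::-1]; Q=ray(n,uv,.1)[:,:2]*1000; print(n,nm,len(uv),cv2.minAreaRect(Q.astype(np.float32)),Q.mean(0))
    mm=ok&(y>.03)&(y<.25)&(V<60)&(zz>.11); nn,L,st,ce=cv2.connectedComponentsWithStats(mm.astype(np.uint8)); i=1+np.argmax(st[1:,4])
    P=W[L==i]; T=P[P[:,2]>P[:,2].max()-.01]; print(n,'tab',len(P),P.mean(0),T.mean(0),len(T))
    # foot: pale wood
    mm=(zz>-.01)&(zz<.025)&(d>0)&(y<-.03)&(y>-.4)&(x>.35)&(x<.8)&(H>17)&(S>60)&(S<150)&(V>130)
    nn,L,st,ce=cv2.connectedComponentsWithStats(cv2.morphologyEx(mm.astype(np.uint8),cv2.MORPH_CLOSE,np.ones((9,9))));i=1+np.argmax(st[1:,4])
    uv=np.argwhere(L==i)[:,::-1]; Q=ray(n,uv,.01)[:,:2]*1000; print(n,'foot',st[i],cv2.minAreaRect(Q.astype(np.float32)))
    cv=ok&(S<60)&(V>130)&(abs(zz-.103)<.008)&(y>.02)&(y<.25); uv=np.argwhere(cv)[:,::-1]; Q=ray(n,uv,.103)[:,:2]
    c,s=np.cos(-.17),np.sin(-.17); X=Q@[c,s]; Y=Q@[-s,c]; print(n,'cover Y',np.percentile(Y,[1,50,99]),'X in mid',np.percentile(X[abs(Y-np.median(Y))<.06],[2,50,98]))
    dark=ok&(abs(zz-.10)<.005)&(y>.02)&(y<.25); Q=ray(n,np.argwhere(dark)[:,::-1],.1)[:,:2]; X=Q@[c,s]; Y=Q@[-s,c]; print(n,'top all X',np.percentile(X,[1,3,10,90]),'Y',np.percentile(Y,[1,99]))
E
```

```text
scene handle 251 [263.5 209.1] [ 0.5616 -0.1436  0.1723] topmost [ 0.5522 -0.144   0.184 ] low [ 0.5733 -0.143   0.1573]
scene handle 277 [226.1 230.7] [ 0.5689 -0.2421  0.1726] topmost [ 0.5597 -0.2427  0.1839] low [ 0.5809 -0.241   0.1574]
scene org 46 ((547.8614501953125, 202.3858642578125), (46.17396926879883, 9.856882095336914), 80.50912475585938) [547.98935178 201.85730314]
scene blu 37 ((529.435302734375, 104.43663024902344), (45.75965118408203, 7.493129730224609), 80.55339813232422) [529.76441692 103.89413402]
scene tab 13 [0.58842025 0.14719521 0.12574786] [0.58937611 0.14895582 0.13151536] 6
scene foot [ 232  228   80   84 1433] ((593.6524658203125, -189.39505004882812), (200.69955444335938, 189.17930603027344), 4.330505847930908)
scene cover Y [0.15472435 0.22709932 0.32910173] X in mid [0.52432128 0.5531323  0.57084361]
scene top all X [0.50093847 0.50221417 0.50681824 0.56923894] Y [0.15386975 0.32784348]
top handle 163 [416.3 179.3] [ 0.5594 -0.2417  0.1782] topmost [ 0.5524 -0.2434  0.1854] low [ 0.5774 -0.2374  0.1572]
top handle 153 [376.2 180.7] [ 0.5515 -0.1432  0.1795] topmost [ 0.5454 -0.1441  0.1855] low [ 0.571  -0.1397  0.1583]
top org 2 ((541.415283203125, 177.26751708984375), (2.6825509071350098, 0.0), -175.98414611816406) [541.41525098 177.26751509]
top blu 101 ((530.8378295898438, 102.25214385986328), (47.03288650512695, 15.112818717956543), 80.7663803100586) [530.90524754 101.54418778]
top tab 44 [0.57707156 0.14030022 0.13410696] [0.57759492 0.14023863 0.13869311] 30
top foot [ 351  145   72   72 2031] ((593.8764038085938, -191.1517333984375), (202.990234375, 191.10324096679688), 4.5175628662109375)
top cover Y [0.15282411 0.23711223 0.32542497] X in mid [0.52612283 0.54571177 0.57040323]
top top all X [0.49944865 0.50071562 0.50504508 0.56632474] Y [0.15252207 0.32334825]
```

```bash
python3 -m creep '[0.6,0,0,0,0,0,-0.143,0.6,0,0,0,0,0,-0.143,0.6,0,0,0,0,0,-0.143,0.6,0,0,0,0,0,-0.143,0.6,0,0,0,0,0,-0.143,0.6,0,0,0,0,0,-0.143,0.6,0,0,0,0,0,-0.143,0.6,0,0,0,0,0,-0.143]' && python3 -m creep '[0.6,38,15.5,0,0,0,0,0.6,38,15.5,0,0,0,0,0.6,38,15.5,0,0,0,0,0.6,38,15.5,0,0,0,0,0.6,38,15.5,0,0,0,0,0.6,38,15.5,0,0,0,0,0.6,38,15.5,0,0,0,0,0.6,38,15.5,0,0,0,0,0.6,38,15.5,0,0,0,0,0.6,38,15.5,0,0,0,0,0.6,38,15.5,0,0,0,0,0.6,38,15.5,0,0,0,0,0.6,38,15.5,0,0,0,0,0.6,38,15.5,0,0,0,0,0.6,38,15.5,0,0,0,0,0.6,38,15.5,0,0,0,0,0.6,38,15.5,0,0,0,0,0.6,38,15.5,0,0,0,0,0.6,38,15.5,0,0,0,0,0.6,38,15.5,0,0,0,0]'
cat >> h.py <<'E'
from scipy.spatial.transform import Rotation as Rn
def pose():
    s=sense(); q=s['tcp_rot']; R=Rn.from_quat([q[1],q[2],q[3],q[0]]).as_matrix(); return s,np.array(s['tcp_pos']),R
def need(p,ydir=None,z=(0,0,-1)):
    "shift in mm in present tool axes, turn vector to reach tool z, y"
    s,t,R=pose(); z=np.array(z,float); z/=np.linalg.norm(z)
    y=np.array(ydir,float); y-=z*(y@z); y/=np.linalg.norm(y); T=np.c_[np.cross(y,z),y,z]
    print('tcp',t.round(4),'shift',(R.T@(np.array(p)-t)*1000).round(1),'turn',Rn.from_matrix(R.T@T).as_rotvec().round(3),'F',s['wrist_force'].round(1),'w',s['gripper_width'],'q',s['joint_positions'].round(2),'t',s['time'])
E
python3 -c "
from h import *
need([.5794,.142,.118],[.986,-.169,0])"
```

```text
time: 0.9
tcp_pos: [0.1449, -0.556, 0.2305]
tcp_rot: [-0.001, 0.763, 0.646, 0.0]
wrist_force: [-0.3, 0.5, 0.2]
gripper_width: 0.6
gripper_force: 0.0
time: 2.9
tcp_pos: [0.5807, 0.1409, 0.2306]
tcp_rot: [-0.0, 0.765, 0.644, -0.001]
wrist_force: [0.6, -0.2, -0.7]
gripper_width: 0.6
gripper_force: 0.0
tcp [0.5807 0.1409 0.2306] shift [  0.9  -1.4 112.6] turn [-0.001  0.    -0.002] F [ 0.6 -0.2 -0.7] w 0.5995998888532805 q [ 0.09  0.26  1.48 -0.    1.4   0.27] t 2.9
```

```bash
python3 -m creep '[0.6,0,-1,30,0,0,0,0.6,0,0,30,0,0,0,0.6,0,0,30,0,0,0,0.6,0,0,17,0,0,0,0.6,0,0,10,0,0,0,0.6,0,0,0,0,0,0,0,0,0,0,0,0,0,0,0,0,0,0,0,0,0,0,0,0,0,0,0,0,0,0,0,0,0,0,0,0,0,0,0,0,0,0]'
```

```text
$: bad value
```

```bash
python3 -m creep '[0.6,0,-1,30,0,0,0, 0.6,0,0,30,0,0,0, 0.6,0,0,30,0,0,0, 0.6,0,0,17,0,0,0, 0.6,0,0,10,0,0,0, 0.6,0,0,0,0,0,0, 0,0,0,0,0,0,0, 0,0,0,0,0,0,0, 0,0,0,0,0,0,0, 0,0,0,0,0,0,0, 0,0,0,0,0,0,0]'
python3 -c "
from h import *
need([.5794,.142,.113],[.986,-.169,0])"
```

```text
time: 4.0
tcp_pos: [0.5807, 0.1395, 0.1161]
tcp_rot: [0.001, 0.765, 0.644, 0.001]
wrist_force: [0.2, -0.4, 6.0]
gripper_width: 0.105
gripper_force: 60.1
tcp [0.5807 0.1395 0.1161] shift [ 2.2 -1.7  3. ] turn [ 0.003 -0.001 -0.003] F [ 0.2 -0.4  6. ] w 0.10473302410697746 q [0.09 0.37 1.59 0.   1.18 0.26] t 4.0
```

```bash
python3 -m creep '[0,0,0,-2.5,0,0,0, 0,0,5,0,0,0,0, 0,0,8,0,0,0,0, 0,0,8,0,0,0,0, 0,0,8,0,0,0,0, 0,0,6,0,0,0,0, 0,0,4,0,0,0,0, 0,0,2,0,0,0,0, 0,0,2,0,0,0,0, 0,0,0,0,0,0,0, 0,0,0,0,0,0,0]'
python3 -m creep '[0,0,3,0,0,0,0, 0,0,0,0,0,0,0, 0,0,0,0,0,0,0]'; python3 -m creep '[0,0,3,0,0,0,0, 0,0,0,0,0,0,0, 0,0,0,0,0,0,0]'
```

```text
time: 5.1
tcp_pos: [0.6214, 0.132, 0.1162]
tcp_rot: [-0.0, 0.765, 0.644, -0.0]
wrist_force: [-1.2, 1.5, -6.4]
gripper_width: 0.103
gripper_force: 58.9
time: 5.4
tcp_pos: [0.6214, 0.132, 0.1161]
tcp_rot: [-0.003, 0.765, 0.644, -0.003]
wrist_force: [-9.4, 1.4, 0.0]
gripper_width: 0.101
gripper_force: 59.8
time: 5.7
tcp_pos: [0.6214, 0.132, 0.1161]
tcp_rot: [-0.005, 0.765, 0.644, -0.005]
wrist_force: [-17.5, 2.1, 4.7]
gripper_width: 0.104
gripper_force: 60.8
```

```bash
python3 -m creep '[0,0,-6,0,0,0,0, 0.4,0,0,0,0,0,0, 0.4,0,0,0,0,0,0, 0.4,0,0,0,0,0,0, 0.4,0,0,-15,0,0,0, 0.5,0,0,-35,0,0,0, 0.5,0,0,-45,0,0,0, 0.6,0,0,-45,0,0,0, 0.6,0,0,-30,0,0,0]'
cat >> h.py <<'E'
def rasp(col,s):
    "point at s mm along rasp in rack, axis"
    y=50 if col=='blue' else -50
    c,sn=np.cos(.077),np.sin(.077); loc=np.array([60,y,30.])+s*np.array([-109,0,156])/190
    R=np.array([[c,-sn,0],[sn,c,0],[0,0,1]]); return np.array([.5937,-.1903,0])+R@loc/1000, R@np.array([-109,0,156])/np.hypot(109,156), R@[0,-1,0]
E
python3 - <<'E'
from h import *
for c in('blue','orange'):
    p,a,y=rasp(c,147); print(c,p,a); p2=p+.10*a; print(p2); need(p2,y,-a)
    from scipy.spatial.transform import Rotation as R
snap('top','top1'); z=np.load('top1.npz'); s=snap('scene','scene1')
a=cv2.resize(cv2.imread('pics/top1.png')[120:230,200:440],None,fx=2.5,fy=2.5,interpolation=2); b=cv2.resize(cv2.imread('pics/scene1.png')[130:290,220:460],None,fx=2.5,fy=2.5,interpolation=2)
cv2.imwrite('pics/c1.png',cv2.resize(np.vstack([a,b]),None,fx=.85,fy=.85))
E
```

```text
time: 6.6
tcp_pos: [0.6237, 0.1321, 0.2933]
tcp_rot: [0.002, 0.765, 0.644, 0.003]
wrist_force: [0.8, 0.0, -0.0]
gripper_width: 0.599
gripper_force: 0.0
blue [ 0.56559432 -0.14231983  0.15069474] [-0.57105971 -0.04405871  0.81972534]
[ 0.50848835 -0.1467257   0.23266727]
tcp [0.6237 0.1321 0.2933] shift [-294.5  -66.3   59.6] turn [-0.397  0.511  1.279] F [ 0.8  0.  -0. ] w 0.5990831738313387 q [ 0.07  0.3   1.3  -0.    1.53  0.25] t 6.6
orange [ 0.57328671 -0.24202353  0.15069474] [-0.57105971 -0.04405871  0.81972534]
[ 0.51618074 -0.2464294   0.23266727]
tcp [0.6237 0.1321 0.2933] shift [-391.5  -41.7   59.6] turn [-0.397  0.511  1.279] F [ 0.8  0.  -0. ] w 0.5990831738313387 q [ 0.07  0.3   1.3  -0.    1.53  0.25] t 6.6
```

View pics/c1.png

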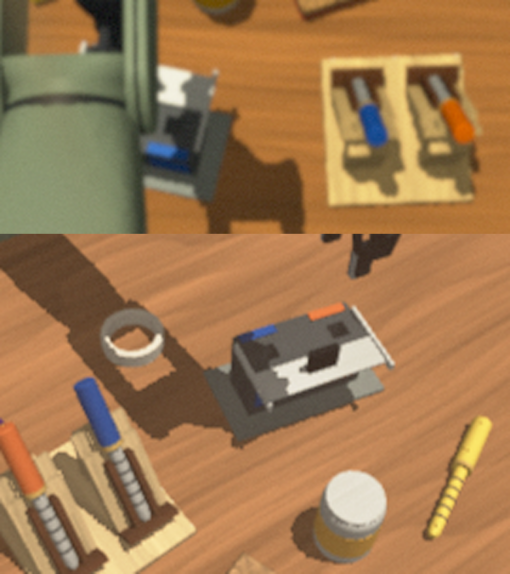

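The cover is fully open: both dark pockets are exposed, and the tab sits at the far end. Next I go to the blue rasp.

```bash
python3 -m creep '[0.6,-29.5,-6.6,0,0,0,0, 0.6,-29.5,-6.6,0,0,0,0, 0.6,-29.5,-6.6,0,0,0,0, 0.6,-29.5,-6.6,0,0,0,0, 0.6,-29.5,-6.6,0,0,0,0, 0.6,-29.5,-6.6,0,0,0,0, 0.6,-29.5,-6.6,0,0,0,0, 0.6,-29.5,-6.6,0,0,0,0, 0.6,-29.5,-6.6,0,0,0,0, 0.6,-29.5,-6.6,0,0,0,0]'; python3 -m creep '[0.6,0,0,0,-0.04,0.051,0.128, 0.6,0,0,0,-0.04,0.051,0.128, 0.6,0,0,0,-0.04,0.051,0.128, 0.6,0,0,0,-0.04,0.051,0.128, 0.6,0,0,0,-0.04,0.051,0.128, 0.6,0,0,0,-0.04,0.051,0.128, 0.6,0,0,0,-0.04,0.051,0.128, 0.6,0,0,0,-0.04,0.051,0.128, 0.6,0,0,0,-0.04,0.051,0.128, 0.6,0,0,0,-0.04,0.051,0.128, 0.6,0,0,0,0,0,0]'
python3 - <<'E'
from h import *
p,a,y=rasp('blue',147); need(p+.1*a,y,-a)
for n in('top','scene'):
    im,d=snap(n,n+'2'); W=pts(n,d); c,s=np.cos(-.17),np.sin(-.17)
    # rectified holder top, 1mm/px*3, plane z=.1
    X,Y=np.meshgrid(np.arange(.49,.60,.0005),np.arange(.14,.34,.0005),indexing='ij')
    P=np.stack([X*c-Y*s,X*s+Y*c,np.full_like(X,.1)],-1); p=camera_params(n); M=np.linalg.inv(p['world_from_camera'])
    C=P@M[:3,:3].T+M[:3,3]; u=p['fx']*C[...,0]/-C[...,2]+p['cx']; v=-p['fy']*C[...,1]/-C[...,2]+p['cy']
    r=cv2.remap(im,u.astype(np.float32),v.astype(np.float32),cv2.INTER_LINEAR); cv2.imwrite(f'r_{n}.png',cv2.resize(r[::-1,::-1,::-1],None,fx=1.5,fy=1.5))
cv2.imwrite('pics/rect.png',np.vstack([cv2.imread('r_top.png'),cv2.imread('r_scene.png')]))
E
```

```text
time: 7.7
tcp_pos: [0.5056, -0.1484, 0.2871]
tcp_rot: [0.0, 0.765, 0.644, -0.0]
wrist_force: [0.0, 0.3, 0.2]
gripper_width: 0.601
gripper_force: 0.0
time: 8.8
tcp_pos: [0.5046, -0.1462, 0.2855]
tcp_rot: [-0.011, 0.954, 0.036, 0.296]
wrist_force: [0.0, -0.1, -0.2]
gripper_width: 0.598
gripper_force: 0.0
tcp [ 0.5046 -0.1462  0.2855] shift [-26.7   0.8  45.7] turn [ 0.002  0.009 -0.   ] F [ 0.  -0.1 -0.2] w 0.5984328113279264 q [-0.69 -0.28  2.01  0.48  1.01  0.62] t 8.8
```

View pics/rect.png

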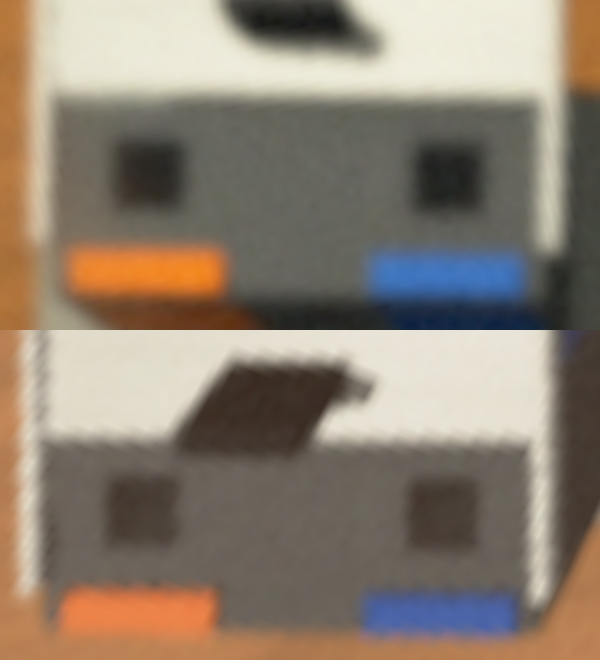

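The rectified view of the holder top shows both pocket mouths clearly, so the pocket positions are set: orange at (0.582, 0.196), blue at (0.564, 0.097).

```bash
python3 -m creep '[0.6,-13.4,0.4,0,0,0.009,0, 0.6,-13.4,0.4,0,0,0,0, 0.6,0,0,25,0,0,0, 0.6,0,0,25,0,0,0, 0.6,0,0,0,0,0,0, 0.6,0,0,0,0,0,0]'
python3 - <<'E'
from h import *
p,a,y=rasp('blue',140); need(p,y,-a); im,d=snap('scene','s3'); im2,d=snap('top','t3')
a=cv2.resize(im[150:300,190:350],None,fx=3,fy=3,interpolation=2);b=cv2.resize(im2[110:230,330:450],(450,450),interpolation=2); cv2.imwrite('pics/c3.png',np.hstack([a[:,:349],b])[:,:,::-1])
E
```

```text
time: 9.5
tcp_pos: [0.5134, -0.1477, 0.2307]
tcp_rot: [-0.011, 0.953, 0.037, 0.301]
wrist_force: [-0.3, -0.1, 0.6]
gripper_width: 0.6
gripper_force: 0.0
tcp [ 0.5134 -0.1477  0.2307] shift [ -3.   -1.5 102.6] turn [ 0.001 -0.001  0.001] F [-0.3 -0.1  0.6] w 0.5998441964890167 q [-0.69 -0.2   2.07  0.54  0.87  0.54] t 9.5
```

View pics/c3.png

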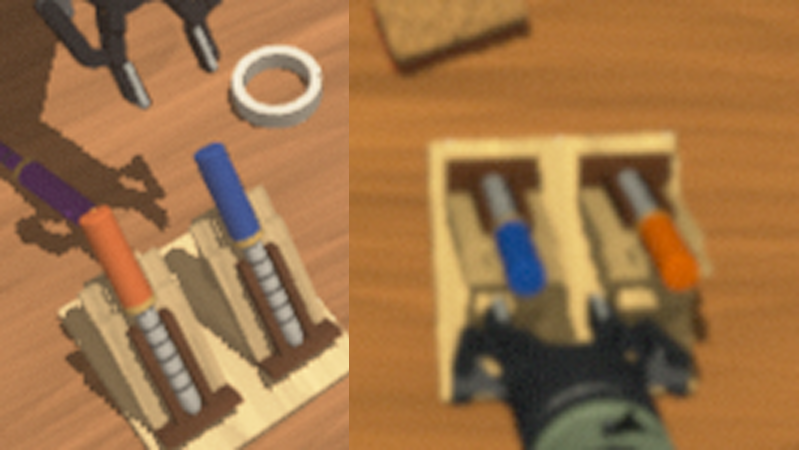

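The open fingers straddle the blue handle's axis symmetrically in both views, with the blue end at about (215,150) on the left and (525,280) on the right. I go in and close.

```bash
python3 -m creep '[0.6,-3,-1.5,15,0,0,0, 0.6,0,0,20,0,0,0, 0.6,0,0,20,0,0,0, 0.6,0,0,20,0,0,0, 0.6,0,0,15,0,0,0, 0.6,0,0,10,0,0,0, 0.6,0,0,0,0,0,0]'; python3 -m creep '[0,0,0,0,0,0,0, 0,0,0,0,0,0,0, 0,0,0,0,0,0,0, 0,0,0,0,0,0,0, 0,0,0,0,0,0,0]'
python3 - <<'E'
from h import *
p,a,y=rasp('blue',140); need(p,y,-a)
E
```

```text
time: 10.3
tcp_pos: [0.568, -0.1422, 0.1468]
tcp_rot: [-0.011, 0.953, 0.037, 0.301]
wrist_force: [-0.5, -0.5, -0.2]
gripper_width: 0.603
gripper_force: 0.0
time: 10.8
tcp_pos: [0.5681, -0.1425, 0.1483]
tcp_rot: [-0.01, 0.953, 0.036, 0.302]
wrist_force: [-6.1, 0.8, 5.7]
gripper_width: 0.29
gripper_force: 58.6
tcp [ 0.5681 -0.1425  0.1483] shift [-0.7 -0.4  3.6] turn [ 0.003 -0.004  0.   ] F [-6.1  0.8  5.7] w 0.29030355120153234 q [-0.59  0.05  2.05  0.63  0.64  0.47] t 10.8
```

```bash
python3 -m creep '[0,0,0,-8,0,0,0, 0,0,0,-12,0,0,0, 0,0,0,-15,0,0,0, 0,0,0,-15,0,0,0, 0,0,0,-15,0,0,0, 0,0,0,-15,0,0,0, 0,0,0,-20,0,0,0, 0,0,0,-20,0,0,0, 0,0,0,-15,0,0,0, 0,0,0,0,0,0,0]'
python3 - <<'E'
from h import *
need([.5643,.0973,.32],[-.18,-.984,0])
s,t,R=pose(); print('up in tool',R.T@[0,0,1])
E
```

```text
time: 11.8
tcp_pos: [0.4903, -0.1487, 0.2595]
tcp_rot: [-0.009, 0.952, 0.036, 0.302]
wrist_force: [-0.0, -0.2, -1.0]
gripper_width: 0.293
gripper_force: 59.4
tcp [ 0.4903 -0.1487  0.2595] shift [ 110.9 -239.5    2.6] turn [-0.073 -0.612  0.249] F [-0.  -0.2 -1. ] w 0.29301146572053016 q [-0.73 -0.29  2.08  0.53  0.96  0.54] t 11.8
up in tool [ 0.57645816  0.00543471 -0.8171086 ]
```

```bash
python3 -m creep '[0,8,0,-12,0,0,0, 0,9,0,-12,0,0,0, 0,9,0,-13,0,0,0, 0,9,0,-12,0,0,0, 0,0,0,0,-0.009,-0.0765,0.031, 0,0,0,0,-0.009,-0.0765,0.031, 0,0,0,0,-0.009,-0.0765,0.031, 0,0,0,0,-0.009,-0.0765,0.031, 0,0,0,0,-0.009,-0.0765,0.031, 0,0,0,0,-0.009,-0.0765,0.031, 0,0,0,0,-0.009,-0.0765,0.031, 0,0,0,0,-0.009,-0.0765,0.031, 0,0,0,0,0,0,0]'
python3 - <<'E'
from h import *
need([.5643,.0973,.32],[-.18,-.984,0])
E
```

```text
time: 13.1
tcp_pos: [0.4924, -0.1475, 0.3165]
tcp_rot: [-0.002, 0.996, -0.089, -0.002]
wrist_force: [0.6, 0.3, -1.6]
gripper_width: 0.292
gripper_force: 59.3
tcp [ 0.4924 -0.1475  0.3165] shift [  27.6 -253.7   -2.6] turn [-0.004  0.005  0.003] F [ 0.6  0.3 -1.6] w 0.2917553713172345 q [-0.46  0.02  1.57  0.    1.55  1.29] t 13.1
```

```bash
python3 -m creep '[0,2.8,-12,0,0,0,0, 0,2.8,-22,0,0,0,0, 0,2.8,-26,0,0,0,0, 0,2.8,-28,0,0,0,0, 0,2.8,-28,0,0,0,0, 0,2.8,-28,0,0,0,0, 0,2.8,-28,0,0,0,0, 0,2.8,-28,0,0,0,0, 0,2.8,-26,0,0,0,0, 0,2.4,-18,0,0,0,0, 0,0,-10,0,0,0,0, 0,0,0,0,0,0,0, 0,0,0,0,0,0,0]'
cat >> h.py <<'E'
def blade(tag):
    "blade axis of held rasp from scene+top depth, below the fingers"
    s,t,R=pose(); B=[]
    for n in('scene','top'):
        im,d=snap(n,tag+n); W=pts(n,d)
        m=(d>0)&(np.hypot(W[...,0]-t[0],W[...,1]-t[1])<.03)&(W[...,2]<t[2]-.015)&(W[...,2]>t[2]-.17)&(W[...,2]>.112)
        P=W[m]; C=np.array(camera_params(n)['world_from_camera'])[:3,3]
        print(n,len(P),'tip z',P[:,2].min().round(4) if len(P) else '')
        if n=='scene':
            for lo in np.arange(t[2]-.15,t[2]-.01,.02):
                Q=P[(P[:,2]>=lo)&(P[:,2]<lo+.02)]
                if len(Q)>3:
                    q=Q.mean(0); r=(.013 if lo>t[2]-.045 else .008)*.8; v=(q-C)[:2]; v/=np.linalg.norm(v); print(lo.round(3),len(Q),((q[:2]+v*r-t[:2])*1000).round(1))
    im=cv2.imread(f'pics/{tag}scene.png'); cv2.imwrite(f'pics/{tag}.png',cv2.resize(im[80:260,260:460],None,fx=3,fy=3,interpolation=2))
E
python3 - <<'E'
from h import *
need([.5643,.0973,.32],[-.18,-.984,0]); blade('b1')
E
```

```text
time: 14.4
tcp_pos: [0.5628, 0.0971, 0.3185]
tcp_rot: [-0.002, 0.996, -0.089, -0.002]
wrist_force: [0.0, -0.6, -1.2]
gripper_width: 0.289
gripper_force: 59.3
tcp [0.5628 0.0971 0.3185] shift [ 1.5 -0.5 -1.5] turn [-0.003  0.003  0.002] F [ 0.  -0.6 -1.2] w 0.28911774746916463 q [0.02 0.15 1.43 0.   1.57 1.77] t 14.4
scene 259 tip z 0.1779
0.168 13 [-0.7  2.5]
0.188 33 [-0.5  2. ]
0.208 35 [-0.4  2.1]
0.228 39 [-0.7  1.5]
0.248 38 [-0.3  1.5]
0.268 46 [ 1.1 -0.4]
0.288 55 [0.2 1.9]
top 23 tip z 0.2107
```

View pics/b1.png

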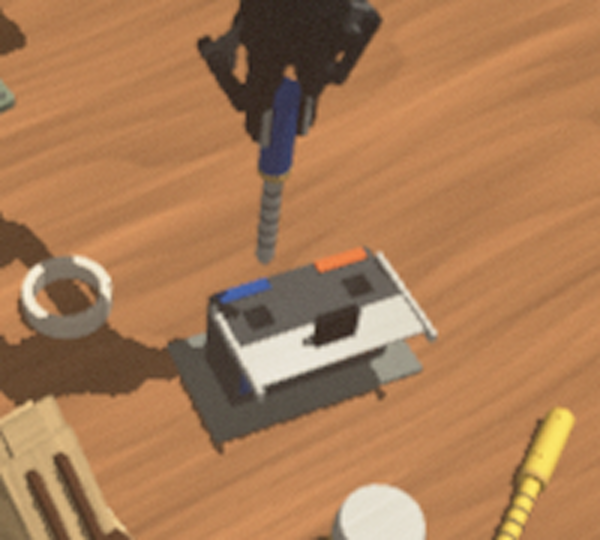

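The rasp hangs vertical, with its tip at (265,258) in the crop, above the blue pocket mouth at (258,318), and is laterally within about 1.5 mm. I correct that and lower it.

```bash
python3 -m creep '[0,1.4,0,0,0,0,0, 0,0,0,15,0,0,0, 0,0,0,20,0,0,0, 0,0,0,20,0,0,0, 0,0,0,10,0,0,0, 0,0,0,8,0,0,0, 0,0,0,8,0,0,0, 0,0,0,8,0,0,0, 0,0,0,8,0,0,0, 0,0,0,0,0,0,0]'; python3 -m creep '[0,0,0,8,0,0,0, 0,0,0,10,0,0,0, 0,0,0,10,0,0,0, 0,0,0,10,0,0,0, 0,0,0,10,0,0,0, 0,0,0,0,0,0,0, 0,0,0,0,0,0,0]'
```

```text
time: 15.5
tcp_pos: [0.5636, 0.0975, 0.2201]
tcp_rot: [-0.002, 0.996, -0.089, -0.003]
wrist_force: [0.2, 0.1, -1.6]
gripper_width: 0.286
gripper_force: 59.3
time: 16.2
tcp_pos: [0.564, 0.0977, 0.173]
tcp_rot: [-0.002, 0.996, -0.089, -0.002]
wrist_force: [-0.3, -0.2, -0.9]
gripper_width: 0.289
gripper_force: 59.3
```

Free entry. The tip is about 20 mm above the floor, so I lower until it touches.

```bash
python3 -m creep '[0,0,0,5,0,0,0, 0,0,0,5,0,0,0, 0,0,0,3,0,0,0, 0,0,0,0,0,0,0, 0,0,0,0,0,0,0]'; python3 -m creep '[0,0,0,3,0,0,0, 0,0,0,0,0,0,0, 0,0,0,0,0,0,0]'; python3 -m creep '[0,0,0,3,0,0,0, 0,0,0,0,0,0,0, 0,0,0,0,0,0,0]'
```

```text
time: 16.7
tcp_pos: [0.5642, 0.0978, 0.1604]
tcp_rot: [-0.002, 0.996, -0.089, -0.002]
wrist_force: [-0.7, -0.2, -0.5]
gripper_width: 0.285
gripper_force: 59.3
time: 17.0
tcp_pos: [0.5641, 0.0978, 0.1574]
tcp_rot: [-0.002, 0.996, -0.089, -0.002]
wrist_force: [0.6, 0.8, -1.3]
gripper_width: 0.292
gripper_force: 59.3
time: 17.3
tcp_pos: [0.564, 0.0978, 0.1543]
tcp_rot: [-0.002, 0.996, -0.089, -0.002]
wrist_force: [-0.0, -0.7, -1.8]
gripper_width: 0.289
gripper_force: 59.3
```

```bash
python3 -m creep '[0,0,0,3,0,0,0, 0,0,0,0,0,0,0, 0,0,0,0,0,0,0]'; python3 -m creep '[0,0,0,2,0,0,0, 0,0,0,0,0,0,0, 0,0,0,0,0,0,0]'
```

```text
time: 17.6
tcp_pos: [0.5653, 0.0978, 0.1539]
tcp_rot: [-0.002, 0.996, -0.089, -0.0]
wrist_force: [-2.1, -0.9, 7.6]
gripper_width: 0.288
gripper_force: 60.5
time: 17.9
tcp_pos: [0.566, 0.0977, 0.1538]
tcp_rot: [-0.002, 0.996, -0.089, 0.001]
wrist_force: [-3.8, -1.6, 14.9]
gripper_width: 0.29
gripper_force: 61.1
```

```bash
python3 -m creep '[0,0,0,-4,0,0,0, 0.35,0,0,0,0,0,0, 0.6,0,0,0,0,0,0, 0.6,0,0,0,0,0,0, 0.6,0,0,0,0,0,0, 0.6,0,0,-15,0,0,0, 0.6,0,0,-35,0,0,0, 0.6,0,0,-40,0,0,0, 0.6,0,0,-40,0,0,0, 0.6,0,0,-20,0,0,0, 0.6,0,0,0,0,0,0]'
python3 - <<'E'
from h import *
p,a,y=rasp('orange',143); need(p+.1*a,y,-a)
E
```

```text
time: 19.0
tcp_pos: [0.5671, 0.0973, 0.3097]
tcp_rot: [-0.002, 0.996, -0.089, 0.004]
wrist_force: [-0.2, 0.0, 0.9]
gripper_width: 0.597
gripper_force: 0.0
tcp [0.5671 0.0973 0.3097] shift [ 12.6 347.2  78.4] turn [ 0.073  0.599 -0.249] F [-0.2  0.   0.9] w 0.5970601644518823 q [0.02 0.15 1.44 0.   1.54 1.77] t 19.0
```

```bash
python3 -m creep '[0.6,1,27,0,0,0,0, 0.6,1,32,0,0,0,0, 0.6,1,32,0,0,0,0, 0.6,1,32,0,0,0,0, 0.6,1,32,0,0,0,0, 0.6,1,32,0,0,0,0, 0.6,1,32,0,0,0,0, 0.6,1,32,0,0,0,0, 0.6,1,32,0,0,0,0, 0.6,1,32,0,0,0,0, 0.6,1,32,0,0,0,0]'; python3 -m creep '[0.6,0,0,0,0.009,0.075,-0.031, 0.6,0,0,0,0.009,0.075,-0.031, 0.6,0,0,0,0.009,0.075,-0.031, 0.6,0,0,0,0.009,0.075,-0.031, 0.6,0,0,0,0.009,0.075,-0.031, 0.6,0,0,0,0.009,0.075,-0.031, 0.6,0,0,0,0.009,0.075,-0.031, 0.6,0,0,0,0.009,0.075,-0.031, 0.6,0,0,0,0,0,0]'
python3 - <<'E'
from h import *
p,a,y=rasp('orange',143); need(p+.1*a,y,-a)
E
```

```text
time: 20.1
tcp_pos: [0.5127, -0.247, 0.3009]
tcp_rot: [-0.002, 0.996, -0.089, -0.003]
wrist_force: [-0.2, 0.3, -0.2]
gripper_width: 0.599
gripper_force: 0.0
time: 21.0
tcp_pos: [0.5114, -0.2454, 0.2991]
tcp_rot: [-0.013, 0.955, 0.034, 0.294]
wrist_force: [-0.4, -0.5, -0.5]
gripper_width: 0.603
gripper_force: 0.0
tcp [ 0.5114 -0.2454  0.2991] shift [-33.4   1.6  61.6] turn [-0.001  0.013 -0.005] F [-0.4 -0.5 -0.5] w 0.6027485254836167 q [-0.86 -0.14  1.87  0.54  1.1   0.46] t 21.0
```

```bash
python3 -m creep '[0.6,-17,0.8,0,0,0.013,-0.005, 0.6,-17,0.8,0,0,0,0, 0.6,0,0,30,0,0,0, 0.6,0,0,30,0,0,0, 0.6,0,0,0,0,0,0, 0.6,0,0,0,0,0,0]'
python3 - <<'E'
from h import *
p,a,y=rasp('orange',143); need(p,y,-a)
im,d=snap('scene','s4'); im2,d=snap('top','t4')
a=cv2.resize(im[150:300,190:306],None,fx=3,fy=3,interpolation=2);b=cv2.resize(im2[110:230,330:450],(450,450),interpolation=2); cv2.imwrite('pics/c4.png',np.hstack([a,b])[:,:,::-1])
E
```

```text
time: 21.6
tcp_pos: [0.5205, -0.2468, 0.2331]
tcp_rot: [-0.011, 0.953, 0.039, 0.301]
wrist_force: [-0.2, -0.2, 0.3]
gripper_width: 0.6
gripper_force: 0.0
tcp [ 0.5205 -0.2468  0.2331] shift [ -3.9  -0.6 101.9] turn [-0.001 -0.001  0.004] F [-0.2 -0.2  0.3] w 0.6004168857010684 q [-0.86 -0.06  1.94  0.6   0.95  0.35] t 21.6
```

View pics/c4.png

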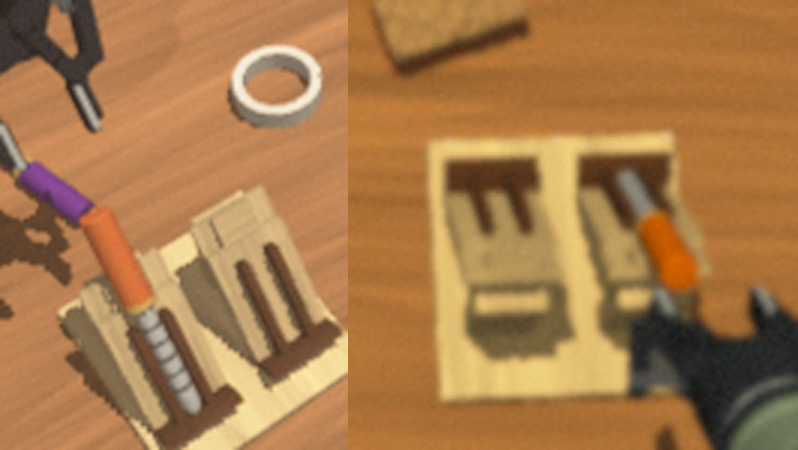

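The fingers straddle the extension of the orange handle's axis (finger tips at about (665,300) and (765,297), handle end at (682,275)), in proportion to the blue case.

```bash
python3 -m creep '[0.6,-3.9,-0.6,15,0,0,0, 0.6,0,0,20,0,0,0, 0.6,0,0,20,0,0,0, 0.6,0,0,20,0,0,0, 0.6,0,0,15,0,0,0, 0.6,0,0,10,0,0,0, 0.6,0,0,0,0,0,0]'; python3 -m creep '[0,0,0,0,0,0,0, 0,0,0,0,0,0,0, 0,0,0,0,0,0,0, 0,0,0,0,0,0,0, 0,0,0,0,0,0,0]'
python3 - <<'E'
from h import *
p,a,y=rasp('orange',143); need(p,y,-a)
E
```

```text
time: 22.4
tcp_pos: [0.5748, -0.2428, 0.1497]
tcp_rot: [-0.011, 0.953, 0.039, 0.301]
wrist_force: [-0.4, 0.0, -0.5]
gripper_width: 0.602
gripper_force: 0.0
time: 22.9
tcp_pos: [0.5748, -0.2431, 0.1511]
tcp_rot: [-0.01, 0.952, 0.039, 0.302]
wrist_force: [-4.8, 0.8, 6.7]
gripper_width: 0.292
gripper_force: 58.5
tcp [ 0.5748 -0.2431  0.1511] shift [-1.4 -1.2  3.6] turn [ 0.002 -0.005  0.005] F [-4.8  0.8  6.7] w 0.29192535356399146 q [-0.76  0.15  1.92  0.68  0.75  0.29] t 22.9
```

```bash
python3 -m creep '[0,0,0,-8,0,0,0, 0,0,0,-12,0,0,0, 0,0,0,-15,0,0,0, 0,0,0,-15,0,0,0, 0,0,0,-15,0,0,0, 0,0,0,-15,0,0,0, 0,0,0,-20,0,0,0, 0,0,0,-20,0,0,0, 0,0,0,-15,0,0,0, 0,8,0,-12,0,0,0, 0,9,0,-12,0,0,0, 0,9,0,-13,0,0,0, 0,9,0,-12,0,0,0, 0,9,0,-12,0,0,0, 0,9,0,-12,0,0,0, 0,0,0,0,0,0,0]'
python3 - <<'E'
from h import *
need([.5822,.1957,.34],[-.18,-.984,0])
E
```

```text
time: 24.5
tcp_pos: [0.4996, -0.2492, 0.354]
tcp_rot: [-0.008, 0.952, 0.039, 0.303]
wrist_force: [0.8, 0.1, -0.8]
gripper_width: 0.288
gripper_force: 59.2
tcp [ 0.4996 -0.2492  0.354 ] shift [  90.  -436.9   76.8] turn [-0.073 -0.614  0.255] F [ 0.8  0.1 -0.8] w 0.28831868356246515 q [-0.9  -0.21  1.82  0.54  1.2   0.47] t 24.5
```

```bash
python3 -m creep '[0,0,0,0,-0.009,-0.0765,0.032, 0,0,0,0,-0.009,-0.0765,0.032, 0,0,0,0,-0.009,-0.0765,0.032, 0,0,0,0,-0.009,-0.0765,0.032, 0,0,0,0,-0.009,-0.0765,0.032, 0,0,0,0,-0.009,-0.0765,0.032, 0,0,0,0,-0.009,-0.0765,0.032, 0,0,0,0,-0.009,-0.0765,0.032, 0,0,0,-20,0,0,0, 0,0,0,-20,0,0,0, 0,0,0,0,0,0,0]'
python3 - <<'E'
from h import *
need([.5822,.1957,.385],[-.18,-.984,0])
E
```

```text
time: 25.6
tcp_pos: [0.4999, -0.249, 0.3928]
tcp_rot: [-0.001, 0.996, -0.091, 0.001]
wrist_force: [0.3, -0.9, -0.6]
gripper_width: 0.287
gripper_force: 59.2
tcp [ 0.4999 -0.249   0.3928] shift [   0.7 -452.2    9.1] turn [-0.003 -0.002 -0.001] F [ 0.3 -0.9 -0.6] w 0.286506736796807 q [-0.62  0.1   1.34  0.    1.7   1.13] t 25.6
```

```bash
python3 -m creep '[0,0,-12,0,0,0,0, 0,0,-20,0,0,0,0, 0,0,-26,0,0,0,0, 0,0,-30,0,0,0,0, 0,0,-30,0,0,0,0, 0,0,-30,0,0,0,0, 0,0,-30,0,0,0,0, 0,0,-30,0,0,0,0, 0,0,-30,0,0,0,0, 0,0,-30,0,0,0,0, 0,0,-30,0,0,0,0, 0,0,-30,0,0,0,0, 0,0,-30,0,0,0,0, 0,0,-30,0,0,0,0, 0,0,-28,0,0,0,0, 0,0,-22,0,0,0,0, 0,0,-14,0,0,0,0, 0,0,0,0,0,0,0, 0,0,0,0,0,0,0]'
python3 - <<'E'
from h import *
need([.5822,.1957,.32],[-.18,-.984,0]); blade('b2')
E
```

```text
time: 27.5
tcp_pos: [0.5798, 0.1958, 0.3916]
tcp_rot: [-0.002, 0.996, -0.091, -0.002]
wrist_force: [-0.3, -0.7, -0.6]
gripper_width: 0.285
gripper_force: 59.2
tcp [0.5798 0.1958 0.3916] shift [ 2.7 -0.1 71.6] turn [-0.003  0.004 -0.001] F [-0.3 -0.7 -0.6] w 0.28454455341784335 q [0.18 0.22 1.2  0.   1.72 1.94] t 27.5
scene 328 tip z 0.246
0.242 24 [-2.1  2.8]
0.262 41 [-1.3  3. ]
0.282 45 [-1.8  2.1]
0.302 47 [-1.7  2.2]
0.322 46 [-0.9  1.9]
0.342 58 [ 0.9 -0.3]
0.362 67 [-1.  2.]
top 43 tip z 0.2543
```

View pics/b2.png

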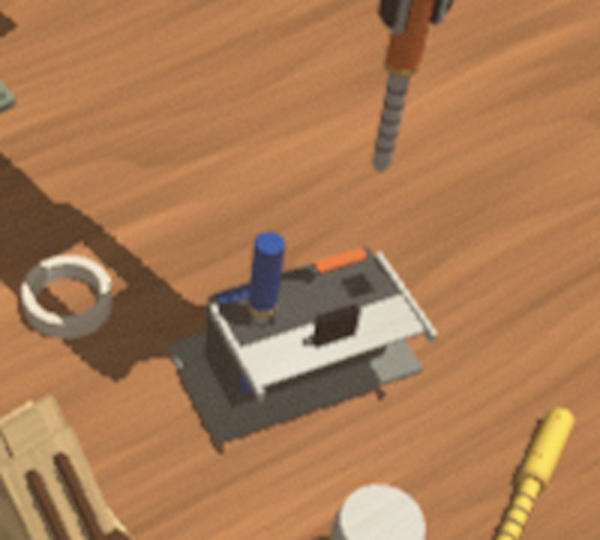

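Blue stands upright in its pocket at (265,270). The orange tip (382,165) hangs above its pocket mouth at (357,285). I correct by about 3 mm and lower.

```bash
python3 -m creep '[0,3,0.4,10,0,0,0, 0,0,0,20,0,0,0, 0,0,0,30,0,0,0, 0,0,0,30,0,0,0, 0,0,0,20,0,0,0, 0,0,0,15,0,0,0, 0,0,0,10,0,0,0, 0,0,0,8,0,0,0, 0,0,0,8,0,0,0, 0,0,0,8,0,0,0, 0,0,0,8,0,0,0, 0,0,0,0,0,0,0]'; python3 -m creep '[0,0,0,10,0,0,0, 0,0,0,10,0,0,0, 0,0,0,10,0,0,0, 0,0,0,10,0,0,0, 0,0,0,6,0,0,0, 0,0,0,0,0,0,0, 0,0,0,0,0,0,0]'
```

```text
time: 28.8
tcp_pos: [0.5821, 0.196, 0.2241]
tcp_rot: [-0.002, 0.996, -0.091, -0.002]
wrist_force: [0.0, 0.0, -1.9]
gripper_width: 0.29
gripper_force: 59.2
time: 29.5
tcp_pos: [0.5829, 0.1963, 0.1794]
tcp_rot: [-0.002, 0.996, -0.091, -0.001]
wrist_force: [-0.3, -0.5, -0.5]
gripper_width: 0.29
gripper_force: 59.2
```

```bash
python3 -m creep '[0,0,0,6,0,0,0, 0,0,0,6,0,0,0, 0,0,0,5,0,0,0, 0,0,0,3,0,0,0, 0,0,0,0,0,0,0, 0,0,0,0,0,0,0]'; python3 -m creep '[0,0,0,3,0,0,0, 0,0,0,0,0,0,0, 0,0,0,0,0,0,0]'; python3 -m creep '[0,0,0,3,0,0,0, 0,0,0,0,0,0,0, 0,0,0,0,0,0,0]'
```

```text
time: 30.1
tcp_pos: [0.5828, 0.1964, 0.1594]
tcp_rot: [-0.002, 0.996, -0.091, -0.001]
wrist_force: [0.5, 0.1, -0.9]
gripper_width: 0.289
gripper_force: 59.2
time: 30.4
tcp_pos: [0.5831, 0.1965, 0.1568]
tcp_rot: [-0.003, 0.996, -0.091, -0.001]
wrist_force: [0.2, -0.1, -0.2]
gripper_width: 0.291
gripper_force: 59.7
time: 30.7
tcp_pos: [0.584, 0.1965, 0.1566]
tcp_rot: [-0.003, 0.996, -0.091, 0.001]
wrist_force: [-2.1, -0.2, 9.8]
gripper_width: 0.293
gripper_force: 60.5
```

Floor reached. Release and retreat upward.

```bash
python3 -m creep '[0,0,0,-3,0,0,0, 0.35,0,0,0,0,0,0, 0.6,0,0,0,0,0,0, 0.6,0,0,0,0,0,0, 0.6,0,0,0,0,0,0, 0.6,0,0,-15,0,0,0, 0.6,0,0,-35,0,0,0, 0.6,0,0,-45,0,0,0, 0.6,0,0,-45,0,0,0, 0.6,0,0,-45,0,0,0, 0.6,-40,0,0,0,0,0, 0.6,-40,0,0,0,0,0, 0.6,-40,0,0,0,0,0, 0.6,0,0,0,0,0,0, 0.6,0,0,0,0,0,0]'
python3 - <<'E'
from h import *
im,d=snap('scene','fin'); cv2.imwrite('pics/fin2.png',cv2.resize(im[80:320,200:460],None,fx=2.3,fy=2.3,interpolation=2)[:,:,::-1])
W=pts('scene',d); hsv=cv2.cvtColor(im,cv2.COLOR_RGB2HSV)
for nm,c in(('blue',(.5643,.0973)),('orange',(.5822,.1957))):
    m=(d>0)&(np.hypot(W[...,0]-c[0],W[...,1]-c[1])<.03)&(W[...,2]>.13)&(W[...,2]<.25); P=W[m]; print(nm,len(P),P[:,2].max(),P[P[:,2]>.19].mean(0),P[P[:,2]<.15].mean(0))
E
```

```text
time: 32.2
tcp_pos: [0.4649, 0.2174, 0.3433]
tcp_rot: [-0.003, 0.996, -0.09, 0.0]
wrist_force: [0.4, -0.6, -0.4]
gripper_width: 0.599
gripper_force: 0.0
blue 234 0.2023134664920201 [0.56768287 0.09764732 0.19800678] [0.57207383 0.09412469 0.13963674]
orange 233 0.2019884200344927 [0.58351951 0.19768285 0.19824049] [0.5880142  0.1926151  0.14016739]
```

View pics/fin2.png

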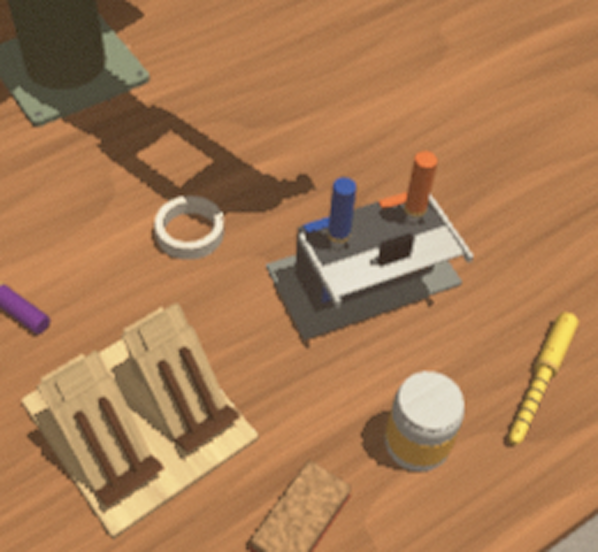

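Both rasps stand upright in their own pockets (blue at (342,210), orange at (422,185)) with tops at z = 0.20. The cover is open and the bystanders have not moved.

```bash
python3 -c "
from bench import close_job; print(close_job())"
```

```text
the job is handed in; nothing more can be done
None
```

The job is handed in: the dust cover is open, both rasps stand at the bottom of their own colour's pockets, and the sanding block, filler can and tape roll were left untouched (no verdict came back at hand-in).

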